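# Swing the gauge plate round its pin on the blocking board

## Robot

A 6-joint arm with a two-finger parallel gripper is mounted at the origin on a cart in front of the work surface, level with it; the furniture and walls round the work are solid. World frame = base frame: x ahead of the robot, y to its left, z up, the work surface at z = 0. Lengths are in mm, angles in degrees, forces in N, time in s.
With the tool pointing down it reaches from about 300 to 850 mm from the base axis. Payload 4.2 kg.
Tool frame: the origin (TCP) lies on the centre line of the jaws, within the pads' length; the fingertips stand 14 mm ahead of it and the grasp point (between the pads) lies 5 mm behind it; z points along the fingers, y is the line along which they close (so a half turn about z gives the same grasp; the last joint's range is limited). The gripper opens to 91 mm and grips with 3 to 60 N. Pads are 32 mm wide; open, the fingers measure 118 mm over their backs; the gripper's body (76 mm by 178 mm) begins 60 mm behind the grasp point.
Start: joints at [-73.281, 18.312, 89.639, -0, 72.044, -1.146], TCP at [176.397, -547.29, 227.976] pointing down, gripper open.
Joint ranges: [-177.97, 177.97], [-48.28, 115.42], [12.27, 149.76], [-77.06, 257.06], [2.81, 150.46], [-146.56, 146.56]. Speed limits (degrees/s): [147.25, 147.25, 180, 180, 180, 180].

## Interface

Orientations are given as [roll, pitch, yaw] about the fixed x, y, z axes, in that order (R = Rz(yaw) Ry(pitch) Rx(roll)).
In Python, from workcell import env gives the robot as it stands.
- The arm moves only by the tool arm_command, never from a script. Its argument "motion" is a list of rows, each an object with "offset": the shift along the tool's x, y, z in m, a list of three; "spin": the turn about the tool's z in rad. In form: [{"offset": [tx, ty, tz], "spin": spin}, ...]. A call has 1 to 5 rows; each row shifts and turns the commanded pose from where the row before left it, along the tool's axes as they then stand; what a row does not reach is not made up. A row lasts 1/8 s, in which the tool goes at most 62.5 mm and 10.7 degrees, less where a joint would pass 70% of its speed; a pose out of reach is approached as far as the arm can. A call with a gripper value outside its range is refused whole. "jaw" is the finger opening in m, from 0 to 0.0912, set as the call begins (left out, the last holds). The fingers move at their own pace and stop on an object; "newtons" is the grip in N (left out, the last holds). Time passes only in rows, so rows that do not move let the fingers close. It gives the time, the measured TCP pose, the force, the opening and the grip force at its end, in the units of the state.
- env.state(): the state, without advancing time (a new reading comes with each control period).
- env.grab_frame(name): name is "scene" or "top"; returns (picture, depth): 400x640x3 uint8, blue, green, red; 400x640 float32, mm along the optical axis (not along the pixel's ray), 0 where there is no reading.
- env.camera_model(name): a dict with "fx", "fy", "cx", "cy" (pixels), "eye" and "rotation" of the camera in the world. Camera axes: x right, y down, z forward; pixel columns grow to the right and rows downward; lengths in mm; the calibration is good to about 2 mm. A picture is of the moment at which its call begins. camera_model takes no time and is no camera call.
- env.job_done(): hands the job in; it is judged then, once.
Trained networks look in the newest picture that a camera, given by its name, has taken for a name from the list of things; names that differ only in an ending like _2 or _b are one class to them, and where a whole thing is asked for, a point or a joint stands for the part that bears it (a point fixed in the world has none). Each returns a list of dicts, best first, with "score" (0 to 1); they miss things now and then, are a little off and sometimes report something else, mostly with a low value. They report only what shows in the picture. A call takes as long as a camera call.
- env.boxes_of(camera, target): "bbox" ([left, top, right, bottom] in pixels, round what is visible of it).
- env.pinpoint(camera, target): "location" ([column, row] in pixels: a listed point, or the origin of a listed thing).
The state is a dict: "time_s": time; "qpos": joint angles; "qvel": joint speeds; "effort": joint torques, N m; "ee_pos": TCP position; "ee_rot": TCP orientation; "force": force on the tool from outside, world axes, zero at the start; "torque": the same for the moment, N m; "gripper_width": finger opening in mm; "gripper_force": force on a finger pad.
Only numpy, scipy, OpenCV 4.12 (cv2) and the standard library are available. Lean on these libraries where they do the work, as an engineer would, in place of code of your own. Each camera call takes 0.05 s, during which the arm holds its last target. There are 200 camera calls.

## Task

Set up the cork blocking board for the next piece: without lifting the plywood gauge plate, push it along endways until the notch in its end is fully home on the thin steel pin, and only then swing it about that pin, the notch staying on it, until its ruled long edge rests against the thick wooden peg. Leave the scrubbies and the stack of coasters where they are.

Things in the scene. Friction and masses are not known exactly. Their poses are not given: they have to be found in the camera images.
- board: Fixed cork board with a slim wooden rim flush with the cork, 290 (x) x 398 (y) mm, 14 mm thick, lying on the table. Origin at the centre of its underside; z up; its upper face is at z = 14 mm. The pin, the peg, the gauge plate and the plum coasters are on it.
- gauge: Loose pale plywood plate, 200 (x) x 92 (y) x 12 (z) mm, about 0.22 kg, flat on the board, too wide to pinch. Origin: centre of its underside; z up. x runs from the notched end (x = -100) to the plain end (x = +100). Long edge y = +46: the ruled edge with short dark strokes, facing the wooden peg; edge y = -46: plain, with one long dark line 26 mm inside it.
- notch (a point): Where the pin's axis stands when the pin is at the bottom of the gauge's notch: x = -82, y = 0, z = 6 mm in the gauge's frame, with its axes. The notch is in the middle of the -x end: mouth 45 mm wide, narrowing over 10 mm to a slot 13 mm wide that ends 23 mm in from the end edge.
- pin_axis (a point): Thin round steel pivot pin, 10 mm diameter, fixed upright in the cork near the board's left end, standing 36 mm above the cork. The point lies on its axis, 6 mm above the cork.
- peg_axis (a point): Thick round dark wooden stop peg, 16 mm diameter, fixed upright in the cork near the board's far edge, 34 mm tall above the cork. The point lies on its axis, 6 mm above the cork. When the ruled edge touches the peg, this point is at y = +54 mm in the gauge's frame.
- scrubby_rose: Loose rose-pink round scrubby with a paper label, 88 mm across, 44 mm high, on the table just left of the board. Bystander. Origin at the centre of its underside.
- coasters_plum: Loose tied stack of plum round coasters, 115 mm across, 28 mm high, on the far right part of the board. Bystander. Origin at the centre of its underside.
- scrubby_teal: Loose teal round scrubby, 89 mm across, 45 mm high, on the table to the right of the board. Bystander. Origin at the centre of its underside.

How it is judged (in metres and radians):
On the way, in this order (a step that is already met when the one before it is completed fails the run):
1. the notch is home on the pin (within 5 mm) while the ruled edge is still more than 26 mm short of the peg (horizontal distance between notch and pin_axis below 0.005 m and y of peg_axis in the frame of gauge above 0.08 m), for 0.1 s.
2. on the swing, with the ruled edge 5 to 24 mm short of the peg, the notch is still on the pin (within 5 mm) (horizontal distance between notch and pin_axis below 0.005 m and y of peg_axis in the frame of gauge between 0.059 and 0.078 m), for 0.04 s.
At the end, for the whole second after the job is handed in: The gauge plate lies flat and still with the point notch within 5 mm of the pin's axis (seen from above) and its ruled edge against the wooden peg with a gap under 3.5 mm (horizontal distance between notch and pin_axis below 0.005 m and y of peg_axis in the frame of gauge between 0.051 and 0.0575 m and x of peg_axis in the frame of gauge below 0.095 m and angle between gauge's own z axis and vertical below 0.06 rad and linear speed of gauge below 0.01 m/s); the robot touches nothing.
It fails at once if the gauge plate is lifted more than 15 mm off the board (height (world z) of gauge above 0.029 m or angle between gauge's own z axis and vertical above 0.2 rad).
It fails at once if a bystander (rose or teal scrubby, plum coasters) is moved more than 15 mm (distance of any of scrubby_rose, coasters_plum, scrubby_teal from where it was at the start of the episode above 0.015 m).
It also fails if it takes over 58 s, if anything falls off the work surface, if the arm or the gripper's body presses on something with over 40 N, if the wrist force passes 120 N, or if a joint passes its speed limit or range.

## Working session

There is one attempt and no reset: what is moved stays moved. The work goes in short steps, Python scripts to look and compute and a tool call to move; the robot and the scene stay as the last step left them, time stands still between calls to the robot, and variables do not carry over. Pictures are saved under pics/ and viewed, at most 10 in all, crops included, and the job is handed in when it is done.

Besides the shell and the picture viewer there is one more tool, called after ">>>" by a JSON object that holds its "method" and its "body", one argument or row to a line. arm_command: Moves the arm, as the interface text tells. Its arguments: {"type":"object","properties":{"motion":{"type":"array"},"jaw":{"type":"number"},"newtons":{"type":"number"}},"required":["motion"]}

```bash
mkdir -p pics
cat > h.py <<'E'
import numpy as np, cv2
from workcell import env
def ray(cam,px,z):
    m=env.camera_model(cam);R=np.array(m["rotation"]);e=np.array(m["eye"])
    d=R@np.array([(px[0]-m["cx"])/m["fx"],(px[1]-m["cy"])/m["fy"],1]);return e+d*(z-e[2])/d[2]
def proj(cam,P):
    m=env.camera_model(cam);p=np.array(m["rotation"]).T@(np.array(P)-np.array(m["eye"]));return [m["fx"]*p[0]/p[2]+m["cx"],m["fy"]*p[1]/p[2]+m["cy"]]
E
python3 - <<'E'
from h import *
for c in("top","scene"):
    im,d=env.grab_frame(c);cv2.imwrite(f"pics/{c}0.png",im)
    print(c,env.camera_model(c))
print(env.state())
for n,z in(("gauge",14),("notch",20),("pin_axis",20),("peg_axis",20),("board",0),("scrubby_rose",0),("coasters_plum",14),("scrubby_teal",0)):
    for r in env.pinpoint("top",n)[:2]: print(n,r,ray("top",r["location"],z).round(1))
E
```

```text
top {'fx': 390.01070508944633, 'fy': 390.01070508944633, 'cx': 324.90692638681355, 'cy': 196.04212249449745, 'eye': array([ 455.88209075,  -82.61547698, 1005.27394924]), 'rotation': array([-173.25433316,    0.42465572,  -90.67548613])}
scene {'fx': 502.2435108403348, 'fy': 502.2435108403348, 'cx': 313.5275701685268, 'cy': 199.51512361145126, 'eye': array([-215.39408877, 1066.50683445,  683.28850261]), 'rotation': array([-114.89753937,   -1.22383756, -146.40614533])}
{'time_s': 0.1, 'qpos': array([-7.32821114e+01,  1.83493023e+01,  8.96992351e+01, -3.28659370e-03,
        7.20420228e+01, -1.14668661e+00]), 'qvel': array([ 0.04056715, -0.04182143, -0.13785718,  0.05261822,  0.05413054,
        0.041097  ]), 'effort': array([ 4.11607598e-04, -4.13332272e+01, -2.32509845e+01,  7.29392795e-02,
        4.22013632e-02, -5.15820159e-05]), 'ee_pos': array([ 176.24874723, -546.88518072,  227.19226941]), 'ee_rot': array([-1.79909395e+02,  1.31194687e-03,  1.78655920e+01]), 'force': array([-0.68461115,  0.81164436,  0.65674141]), 'torque': array([-0.04039937, -0.0027121 , -0.00495421]), 'gripper_force': 0.0, 'gripper_width': 91.12892124127532}Traceback (most recent call last):
  File "<stdin>", line 7, in <module>
  File "h.py", line 5, in ray
    d=R@np.array([(px[0]-m["cx"])/m["fx"],(px[1]-m["cy"])/m["fy"],1]);return e+d*(z-e[2])/d[2]
                                                                                          ~^^^
IndexError: invalid index to scalar variable.
```

View pics/top0.png

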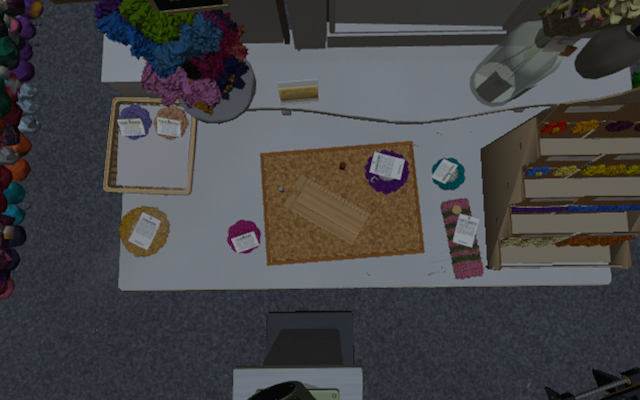

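The top picture shows the board (262–423, 142–264), the pin near (281,188), the peg near (342,166), and the gauge from (295,195) to (360,228). The plum coasters are at (386,170). The camera's rotation is given as roll, pitch and yaw, so I'll fix the helper.

```bash
sed -i 's/np.array(m\["rotation"\])/Rm(m["rotation"])/' h.py; sed -i '2a from scipy.spatial.transform import Rotation as Ro\ndef Rm(r): return Ro.from_euler("xyz",r,degrees=True).as_matrix()' h.py
python3 - <<'E'
from h import *
im,d=env.grab_frame("top")
cv2.imwrite("pics/crop0.png",cv2.resize(im[135:270,250:440],None,fx=4,fy=4,interpolation=cv2.INTER_CUBIC))
for n,z in(("gauge",14),("notch",20),("pin_axis",20),("peg_axis",20),("board",0),("scrubby_rose",0),("coasters_plum",14),("scrubby_teal",0)):
    for r in env.pinpoint("top",n)[:2]: print(n,r,ray("top",r["location"],z).round(1))
env.grab_frame("scene")
for n,z in(("gauge",14),("notch",20),("pin_axis",20),("peg_axis",20)):
    for r in env.pinpoint("scene",n)[:1]: print(n,r,ray("scene",r["location"],z).round(1))
E
```

```text
gauge {'location': [325.1, 209.3], 'score': 0.88} [539.2 -76.7  14. ]
notch {'location': [297.1, 191.3], 'score': 0.77} [585.6  -6.   20. ]
pin_axis {'location': [281.0, 189.0], 'score': 0.52} [592.   35.1  20. ]
peg_axis {'location': [342.0, 169.3], 'score': 0.44} [ 641.  -121.3   20. ]
board {'location': [338.9, 203.9], 'score': 0.67} [ 553.9 -112.5    0. ]
scrubby_rose {'location': [241.2, 235.4], 'score': 0.62} [475.8 139.7   0. ]
coasters_plum {'location': [388.8, 172.2], 'score': 0.9} [ 632.9 -241.9   14. ]
scrubby_teal {'location': [450.8, 171.1], 'score': 0.62} [ 636.2 -405.8    0. ]
gauge {'location': [311.8, 207.1], 'score': 0.79} [544.5 -93.7  14. ]
notch {'location': [286.4, 213.6], 'score': 0.82} [573.7  -2.4  20. ]
pin_axis {'location': [274.4, 216.8], 'score': 0.61} [589.6  34.9  20. ]
peg_axis {'location': [286.3, 196.0], 'score': 0.48} [ 648.2 -102.9   20. ]
```

View pics/crop0.png

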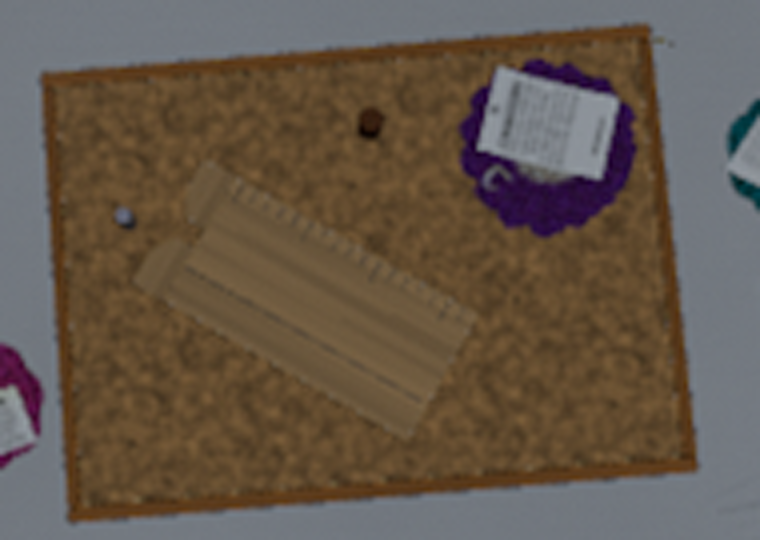

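View pics/scene0.png

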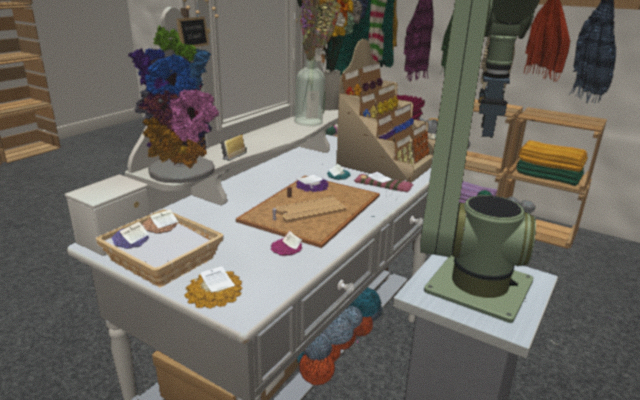

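The crop (4x, offset 250,135) shows the gauge corners at (211,162), (137,280), (407,438) and (476,318). The slot bottom is near (200,237), the pin near (124,216) and the peg near (371,123). Next I fit the pose.

```bash
cat >> h.py <<'E'
from scipy.optimize import least_squares
def fit(px): # corners: ruled/notch, plain/notch, plain/end, ruled/end (pixels, z=26)
    W=np.array([ray("top",p,26)[:2] for p in px]);B=np.array([[-100,46],[-100,-46],[100,-46],[100,46]])
    f=lambda q:((B@np.array([[np.cos(q[2]),-np.sin(q[2])],[np.sin(q[2]),np.cos(q[2])]]).T+q[:2])-W).ravel()
    v=W[3]-W[0];r=least_squares(f,[*W.mean(0),np.arctan2(v[1],v[0])]);return r.x,r.fun
def togauge(q,P):
    c,s=np.cos(q[2]),np.sin(q[2]);d=np.array(P)[:2]-q[:2];return np.array([c*d[0]+s*d[1],-s*d[0]+c*d[1]])
def toworld(q,P):
    c,s=np.cos(q[2]),np.sin(q[2]);return np.array([c*P[0]-s*P[1],s*P[0]+c*P[1]])+q[:2]
E
python3 - <<'E'
from h import *
P=lambda u,v:(250+(u-1.5)/4,135+(v-1.5)/4)
q,r=fit([P(211,162),P(137,280),P(407,438),P(476,318)])
print(q[:2],np.degrees(q[2]),r.round(1))
for n,p,z in(("pin top",P(122,212),50),("pin mid",P(124,216),32),("peg top",P(371,119),48),("pegmid",P(370,123),31)):
    w=ray("top",p,z);print(n,w,togauge(q,w))
print("notch",toworld(q,(-82,0)),"end",toworld(q,(100,0)))
b=[ray("top",P(*c),14).round(0)[:2] for c in((43,73),(650,27),(695,467),(72,520))];print(b)
E
```

```text
[538.11072782 -80.0403425 ] -121.26751870121161 [ 3.2  1.6 -0.6  2.2 -3.5 -0.4  0.9 -3.4]
pin top [591.33107423  33.71140158  50.        ] [-124.85287137  -13.55083252]
pin mid [591.32201477  34.63756833  32.        ] [-125.6398132   -14.03928874]
peg top [ 648.18427494 -121.37043702   48.        ] [-21.8049519  115.53746822]
pegmid [ 649.02730452 -121.38035022   31.        ] [-22.2340401  116.26319575]
notch [580.67156756  -9.95057919] end [ 486.20726473 -165.51566361]
[array([688.,  90.]), array([ 713., -305.]), array([ 430., -322.]), array([402.,  69.])]
```

The side push comes first, to align the plate. Travel to above the point beside the plain edge.

>>> {"method": "arm_command", "body": {
  "motion": [
    {"offset": [0.0375,-0.035,0],"spin": 0},
    {"offset": [0.0375,-0.035,0],"spin": 0},
    {"offset": [0.0375,-0.035,0],"spin": 0},
    {"offset": [0.0375,-0.035,0],"spin": 0},
    {"offset": [0.0375,-0.035,0],"spin": 0}
  ],
  "jaw": 0
}}

```text
time_s: 1.48
ee_pos: [301.8, -321.8, 228.2]
ee_rot: [180.0, -0.0, 17.8]
force: [1.0, 0.1, 0.2]
gripper_width: 44.2
gripper_force: 0.0
```

>>> {"method": "arm_command", "body": {
  "motion": [
    {"offset": [0.0375,-0.035,0],"spin": 0},
    {"offset": [0.0375,-0.035,0],"spin": 0},
    {"offset": [0.0375,-0.035,0],"spin": 0},
    {"offset": [0.0375,-0.035,0],"spin": 0},
    {"offset": [0.0375,-0.035,0],"spin": 0}
  ]
}}

```text
time_s: 2.1
ee_pos: [426.7, -97.6, 228.3]
ee_rot: [180.0, -0.0, 17.9]
force: [0.4, -0.3, 0.5]
gripper_width: 0.8
gripper_force: 0.0
```

>>> {"method": "arm_command", "body": {
  "motion": [
    {"offset": [0,0,0.035],"spin": -0.178},
    {"offset": [0,0,0.035],"spin": -0.178},
    {"offset": [0,0,0.035],"spin": -0.178},
    {"offset": [0,0,0.035],"spin": -0.178},
    {"offset": [0,0,0],"spin": 0}
  ]
}}

```text
time_s: 2.72
ee_pos: [424.1, -98.6, 86.3]
ee_rot: [-179.7, 0.1, 58.5]
force: [0.4, 0.6, -0.2]
gripper_width: 0.6
gripper_force: 0.0
```

>>> {"method": "arm_command", "body": {
  "motion": [
    {"offset": [0,0,0.03],"spin": 0},
    {"offset": [0,0,0.025],"spin": 0},
    {"offset": [0,0.01,0],"spin": 0},
    {"offset": [0,0.008,0],"spin": 0},
    {"offset": [0,0.005,0],"spin": 0}
  ]
}}

```text
time_s: 3.35
ee_pos: [447.6, -111.9, 34.4]
ee_rot: [179.8, -0.1, 58.6]
force: [0.2, 0.5, -0.5]
gripper_width: 0.6
gripper_force: 0.0
```

>>> {"method": "arm_command", "body": {
  "motion": [
    {"offset": [0,0.004,0],"spin": 0},
    {"offset": [0,0.004,0],"spin": 0},
    {"offset": [0,0.004,0],"spin": 0},
    {"offset": [0,0.004,0],"spin": 0},
    {"offset": [0,0.004,0],"spin": 0}
  ]
}}

```text
time_s: 3.98
ee_pos: [462.6, -121.6, 32.9]
ee_rot: [-180.0, 0.0, 58.7]
force: [-1.0, 0.8, 1.2]
gripper_width: 0.4
gripper_force: 0.7
```

Run:
```python
from h import *
im,d=env.grab_frame("top")
cv2.imwrite("pics/crop1.png",cv2.resize(im[155:255,260:410],None,fx=5,fy=5,interpolation=cv2.INTER_CUBIC))
```

```text
(no output)
```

View pics/crop1.png

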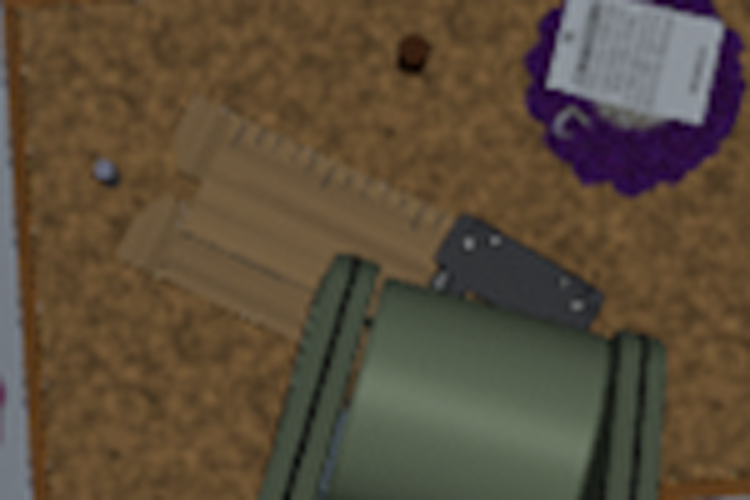

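The crop (5x, offset 260,155) shows the notch-end corners at (200,97) and (122,255), a point on the ruled edge near (445,208), the slot bottom near (195,188) and the pin near (104,171). The plate has turned. Compute the pose.

```bash
cat >> h.py <<'E'
def fit2(corn,edge=[],plain=[]):  # corners [ruled/notch, plain/notch] px, ruled-edge px, plain-edge px
    C=[ray("top",p,26)[:2] for p in corn];E=[ray("top",p,26)[:2] for p in edge];G=[ray("top",p,26)[:2] for p in plain]
    def f(q):
        a,b=togauge(q,C[0]),togauge(q,C[1]);return [*(a-[-100,46]),*(b-[-100,-46]),*[togauge(q,e)[1]-46 for e in E],*[togauge(q,e)[1]+46 for e in G]]
    v=C[0]-C[1];r=least_squares(f,[538,-80,np.arctan2(v[1],v[0])-np.pi/2]);return r.x,r.fun
PIN=np.array([591.3,34.2]);PEG=np.array([648.6,-121.4])
def report(q,r):
    print("c",q[:2].round(1),"h",np.degrees(q[2]).round(1)+180,"res",np.round(r,1),"pin",togauge(q,PIN).round(1),"peg",togauge(q,PEG).round(1))
E
python3 - <<'E'
from h import *
P=lambda u,v:(260+(u-2)/5,155+(v-2)/5)
q,r=fit2([P(200,97),P(122,255)],[P(445,208),P(330,155)],[P(285,331),P(200,292)]);report(q,r)
print(env.state()["ee_pos"],toworld(q,(100+16+25,0)))
E
```

```text
c [545.8 -83.3] h 64.2 res [ 0.4 -1.6 -0.4  0.8 -0.4 -0.5  1.1  0.6] pin [-125.6  -10.2] peg [-10.5 109.2]
[ 463.3879583  -121.88322885   32.92484481] [ 484.32496219 -210.18004848]
```

>>> {"method": "arm_command", "body": {
  "motion": [
    {"offset": [0,-0.01,0],"spin": 0},
    {"offset": [0,0,-0.045],"spin": 0},
    {"offset": [-0.033,0.02,0],"spin": 0},
    {"offset": [-0.032,0.027,0],"spin": 0},
    {"offset": [0,0.027,0],"spin": -0.096}
  ]
}}

```text
time_s: 4.65
ee_pos: [482.8, -211.8, 78.2]
ee_rot: [180.0, 0.0, 64.2]
force: [-0.3, 0.5, -0.1]
gripper_width: 0.4
gripper_force: 0.0
```

>>> {"method": "arm_command", "body": {
  "motion": [
    {"offset": [0,0,0],"spin": 0},
    {"offset": [0,0,0],"spin": 0},
    {"offset": [0,0,0.02],"spin": 0},
    {"offset": [0,0,0.025],"spin": 0},
    {"offset": [0,0,0],"spin": 0}
  ],
  "jaw": 0.06
}}

```text
time_s: 5.28
ee_pos: [481.3, -208.7, 31.6]
ee_rot: [-179.7, 0.0, 64.2]
force: [0.5, 0.0, 0.1]
gripper_width: 47.3
gripper_force: 0.0
```

Run:
```python
from h import *
im,d=env.grab_frame("top")
cv2.imwrite("pics/crop2.png",cv2.resize(im[155:255,260:410],None,fx=5,fy=5,interpolation=cv2.INTER_CUBIC))
s=env.state();print(s["ee_pos"],s["ee_rot"])
```

```text
[ 482.3933862  -209.2594459    32.66921816] [-1.79863901e+02  4.02271870e-03  6.41787033e+01]
```

View pics/crop2.png

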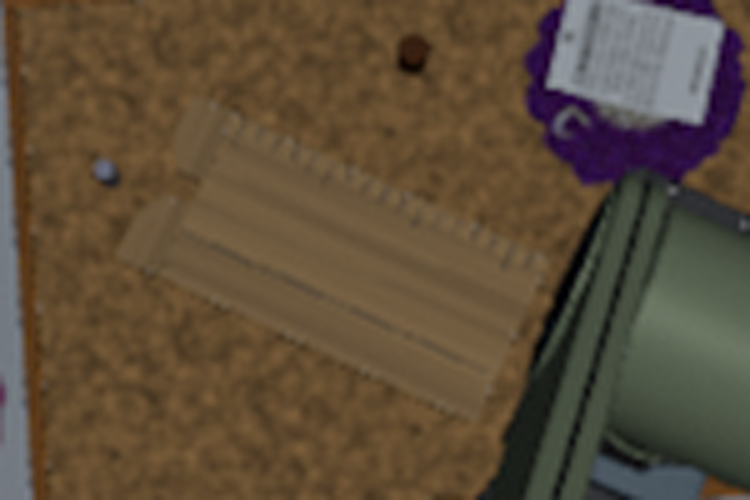

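The whole plate is in view: corners (200,97), (122,257), (477,418) and (545,258), pin (104,171), with the gripper behind the plain end.

Run:
```python
from h import *
P=lambda u,v:(260+(u-2)/5,155+(v-2)/5)
q,r=fit([P(200,97),P(122,257),P(477,418),P(545,258)]);report(q,r)
t=env.state()["ee_pos"];print("tcp",togauge(q,t))
# target pose after phase A: 28 mm short of home along heading, h=69.5
for h in (67,69,71):
    a=np.radians(h+180);
    for s in (28,0):
        qt=np.array([*(PIN-(-82-s)*np.array([np.cos(a),np.sin(a)])),a]);tc=toworld(qt,(116,0))
        u=Ro.from_euler("z",64.2,degrees=True).as_matrix()[:2,:2].T@(tc-t[:2]);print(h,s,"tool x",u[0].round(1),"tool y",-u[1].round(1))
```

```text
c [546.6 -80.8] h 64.6 res [ 2.   2.7  0.2  2.5 -2.8 -0.8  0.6 -4.4] pin [-123.    -9.1] peg [ -7.1 109.5]
tcp [143.59773925  -2.81407807]
67 28 tool x 40.9 tool y 3.1
67 0 tool x 68.8 tool y 1.8
69 28 tool x 41.4 tool y 11.0
69 0 tool x 69.3 tool y 8.7
71 28 tool x 42.2 tool y 18.8
71 0 tool x 70.0 tool y 15.5
```

>>> {"method": "arm_command", "body": {
  "motion": [
    {"offset": [0.012,0.003,0],"spin": 0},
    {"offset": [0.01,0,0],"spin": 0},
    {"offset": [0.005,0,0],"spin": 0},
    {"offset": [0.005,0,0],"spin": -0.008},
    {"offset": [0.005,0,0],"spin": -0.01}
  ]
}}

```text
time_s: 5.95
ee_pos: [502.7, -178.4, 33.2]
ee_rot: [179.9, 0.0, 65.2]
force: [0.0, -2.2, 1.4]
gripper_width: 60.1
gripper_force: 0.9
```

>>> {"method": "arm_command", "body": {
  "motion": [
    {"offset": [0.005,0,0],"spin": -0.01},
    {"offset": [0.005,0,0],"spin": -0.01},
    {"offset": [0.005,0,0],"spin": -0.01},
    {"offset": [0.003,0,0],"spin": -0.004},
    {"offset": [0,0,0],"spin": 0}
  ]
}}

```text
time_s: 6.58
ee_pos: [509.6, -161.3, 32.8]
ee_rot: [-180.0, -0.0, 67.2]
force: [0.1, 0.3, -0.6]
gripper_width: 60.2
gripper_force: 0.0
```

Run:
```python
from h import *
im,d=env.grab_frame("top")
cv2.imwrite("pics/crop3.png",cv2.resize(im[155:255,260:410],None,fx=5,fy=5,interpolation=cv2.INTER_CUBIC))
s=env.state();print(s["ee_pos"],s["ee_rot"],s["force"])
```

```text
[ 509.40912155 -161.39503132   32.71511758] [-1.79950165e+02 -1.99281946e-02  6.71382831e+01] [ 0.08877636  0.14084237 -0.40076711]
```

View pics/crop3.png

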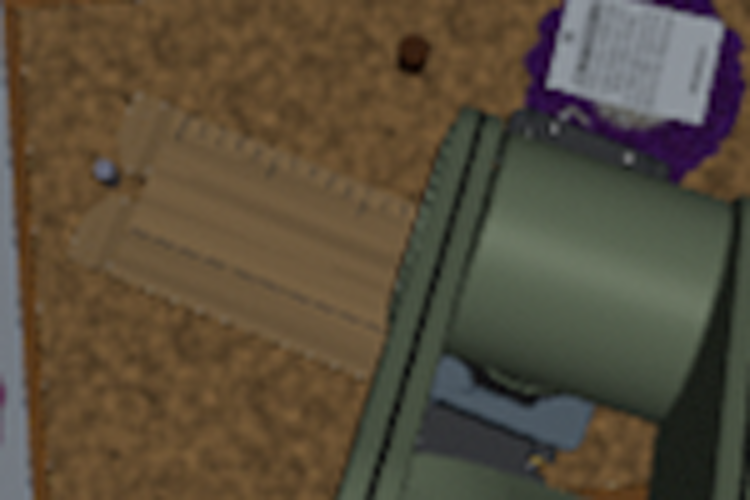

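The notch-end corners are at (138,96) and (75,252), a ruled-edge point is at (410,205), plain-edge points are at (355,375) and (220,312), and the pin is at the mouth, (106,173). Compute the pose.

Run:
```python
from h import *
P=lambda u,v:(260+(u-2)/5,155+(v-2)/5)
q,r=fit2([P(138,96),P(75,252)],[P(410,208),P(270,151)],[P(355,376),P(220,315)]);report(q,r)
print("tcp",togauge(q,env.state()["ee_pos"]), "slot px->gauge", togauge(q,ray("top",P(138,181),26)), togauge(q,ray("top",P(108,177),26)))
```

```text
c [550.  -56.9] h 66.5 res [-1.3 -2.8  1.3  3.7 -2.1 -2.7  1.   2.9] pin [-100.     1.5] peg [ 19.8 116.2]
tcp [111.99816007   4.5188253 ] slot px->gauge [-83.82835163   3.18580239] [-98.6774691   -0.83800414]
```

>>> {"method": "arm_command", "body": {
  "motion": [
    {"offset": [0.004,0,0],"spin": 0},
    {"offset": [0.004,0,0],"spin": 0},
    {"offset": [0.003,0,0],"spin": 0},
    {"offset": [0.003,0,0],"spin": 0},
    {"offset": [0.002,0,0],"spin": 0}
  ]
}}

```text
time_s: 7.25
ee_pos: [515.2, -148.5, 32.9]
ee_rot: [-180.0, 0.2, 67.3]
force: [-4.1, -11.7, 0.5]
gripper_width: 59.9
gripper_force: 6.2
```

Run:
```python
from h import *
im,d=env.grab_frame("top")
cv2.imwrite("pics/crop4.png",cv2.resize(im[160:240,265:365],None,fx=7,fy=7,interpolation=cv2.INTER_CUBIC))
s=env.state();print(s["ee_pos"],s["ee_rot"],s["force"],s["torque"])
```

```text
[ 515.21419949 -148.61585873   32.92055964] [-179.99245301    0.21159788   67.26001341] [-3.05282891 -7.95031253 -0.78168151] [-1.52719193  0.51166331 -0.07206587]
```

View pics/crop4.png

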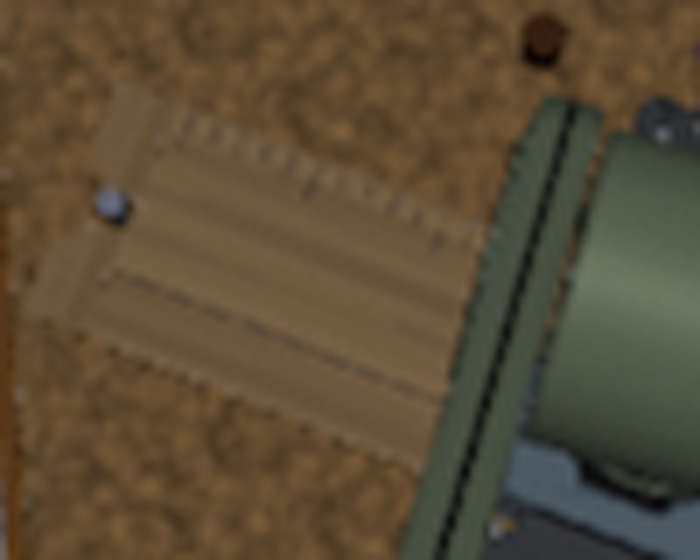

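The pin, at (113,207), now sits in the slot, with the corners at (118,83) and (25,312). I'll fit the pose and press a little more to check that it's home.

Run:
```python
from h import *
P=lambda u,v:(265+(u-3)/7,160+(v-3)/7)
q,r=fit2([P(118,83),P(25,312)],[P(480,228),P(300,155)],[P(400,460),P(200,385)]);report(q,r)
print(togauge(q,env.state()["ee_pos"]))
```

```text
c [556.4 -42.3] h 67.7 res [-0.4 -0.8  0.4  1.4 -1.7 -1.   1.8  0.3] pin [-84.    3.2] peg [ 38.1 115.4]
[114.02260034   2.33619039]
```

>>> {"method": "arm_command", "body": {
  "motion": [
    {"offset": [0.002,0,0],"spin": 0},
    {"offset": [0.002,0,0],"spin": 0},
    {"offset": [0,0,0],"spin": 0}
  ]
}}

```text
time_s: 7.68
ee_pos: [515.5, -148.1, 33.0]
ee_rot: [-180.0, 0.5, 67.4]
force: [-6.3, -20.2, 0.4]
gripper_width: 60.0
gripper_force: 10.9
```

The arm moved only 0.6 mm as the force rose to 21 N, so the notch is home. Now back off, go round to the plain edge and close the jaw.

>>> {"method": "arm_command", "body": {
  "motion": [
    {"offset": [-0.018,0,0],"spin": 0},
    {"offset": [0,0,-0.045],"spin": 0},
    {"offset": [0.015,-0.03,0],"spin": 0},
    {"offset": [0.015,-0.03,0],"spin": 0},
    {"offset": [0.015,-0.025,0],"spin": 0}
  ]
}}

```text
time_s: 8.3
ee_pos: [448.7, -84.6, 78.1]
ee_rot: [180.0, -0.0, 67.1]
force: [-0.2, -0.6, -0.2]
gripper_width: 59.9
gripper_force: 0.0
```

>>> {"method": "arm_command", "body": {
  "motion": [
    {"offset": [0,0,0],"spin": 0},
    {"offset": [0,0,0],"spin": 0},
    {"offset": [0,0,0.02],"spin": 0},
    {"offset": [0,0,0.025],"spin": 0},
    {"offset": [0,0,0],"spin": 0}
  ],
  "jaw": 0
}}

```text
time_s: 8.93
ee_pos: [449.3, -86.0, 31.7]
ee_rot: [-179.8, 0.0, 67.1]
force: [0.1, -0.5, 0.7]
gripper_width: 12.9
gripper_force: 0.0
```

Run:
```python
from h import *
im,d=env.grab_frame("top")
cv2.imwrite("pics/crop5.png",cv2.resize(im[155:255,260:380],None,fx=6,fy=6,interpolation=cv2.INTER_CUBIC))
s=env.state();print(s["ee_pos"],s["ee_rot"],s["force"],s["gripper_width"])
```

```text
[450.02665257 -86.09031364  32.63460659] [-1.79952512e+02  1.14561889e-02  6.70929449e+01] [ 0.31889155 -0.42647715  0.7738403 ] 9.206953370151291
```

View pics/crop5.png

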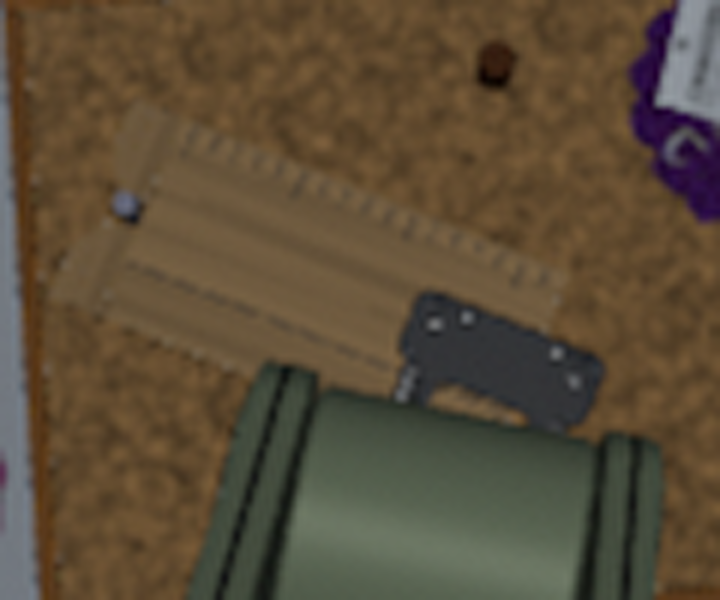

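The plate is still home on the pin, at (126,207), and the finger is beside the plain edge. Swing it along an arc about the pin, with a slight bias towards the pin.

>>> {"method": "arm_command", "body": {
  "motion": [
    {"offset": [0,0.012,0],"spin": 0},
    {"offset": [0,0.009,0],"spin": 0},
    {"offset": [0,0.004,0],"spin": 0},
    {"offset": [-0.001,0.005,0],"spin": -0.03},
    {"offset": [-0.001,0.005,0],"spin": -0.03}
  ]
}}

```text
time_s: 9.6
ee_pos: [480.8, -100.9, 32.9]
ee_rot: [-179.9, 0.0, 70.7]
force: [-2.4, 0.0, -0.0]
gripper_width: 0.6
gripper_force: 0.5
```

>>> {"method": "arm_command", "body": {
  "motion": [
    {"offset": [-0.001,0.005,0],"spin": -0.03},
    {"offset": [-0.001,0.005,0],"spin": -0.03},
    {"offset": [-0.001,0.005,0],"spin": -0.03},
    {"offset": [-0.001,0.005,0],"spin": -0.03},
    {"offset": [-0.001,0.005,0],"spin": -0.03}
  ]
}}

```text
time_s: 10.22
ee_pos: [504.1, -112.7, 32.9]
ee_rot: [-180.0, 0.0, 79.3]
force: [-1.2, -0.1, -0.6]
gripper_width: 0.5
gripper_force: 0.5
```

Run:
```python
from h import *
im,d=env.grab_frame("top")
cv2.imwrite("pics/crop6.png",cv2.resize(im[145:245,260:380],None,fx=6,fy=6,interpolation=cv2.INTER_CUBIC))
s=env.state();print(s["ee_pos"],s["ee_rot"],s["force"],s["gripper_width"])
```

```text
[ 504.98768321 -112.96569754   33.03224314] [1.79919400e+02 1.09596048e-02 7.93115145e+01] [-0.39224587 -0.93244513 -0.25577211] 0.3540320667701303
```

View pics/crop6.png

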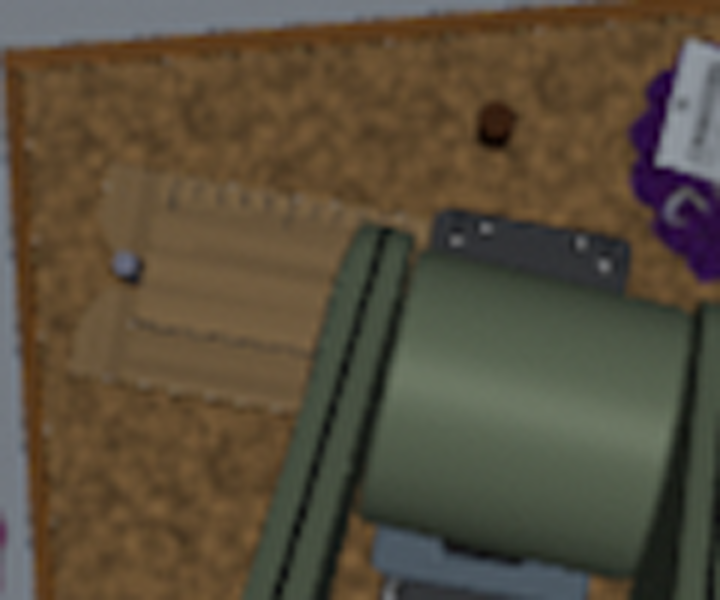

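The plate has swung to roughly 80°: corners (108,165) and (78,372), pin (126,267) still in the slot, peg (495,125).

Run:
```python
from h import *
P=lambda u,v:(260+(u-2.5)/6,145+(v-2.5)/6)
q,r=fit2([P(108,165),P(78,372)],[P(400,217),P(250,190)],[P(280,413),P(180,395)]);report(q,r)
print(togauge(q,env.state()["ee_pos"]))
```

```text
c [571.4 -48.7] h 79.3 res [-2.1 -0.7  2.1  2.4 -1.3 -0.9  0.1  0.3] pin [-85.2   4.2] peg [57.1 89.3]
[ 75.42143777 -53.37066248]
```

>>> {"method": "arm_command", "body": {
  "motion": [
    {"offset": [-0.001,0.005,0],"spin": -0.03},
    {"offset": [-0.001,0.005,0],"spin": -0.03},
    {"offset": [-0.001,0.004,0],"spin": -0.025},
    {"offset": [-0.001,0.004,0],"spin": -0.025},
    {"offset": [-0.001,0.004,0],"spin": -0.025}
  ]
}}

```text
time_s: 10.9
ee_pos: [525.2, -120.6, 32.9]
ee_rot: [180.0, 0.0, 87.0]
force: [-1.9, -0.8, 0.0]
gripper_width: 0.7
gripper_force: 0.5
```

>>> {"method": "arm_command", "body": {
  "motion": [
    {"offset": [-0.001,0.003,0],"spin": -0.02},
    {"offset": [-0.001,0.003,0],"spin": -0.02},
    {"offset": [-0.0005,0.002,0],"spin": -0.01},
    {"offset": [-0.0005,0.002,0],"spin": -0.01},
    {"offset": [0,0.001,0],"spin": 0}
  ]
}}

```text
time_s: 11.52
ee_pos: [535.8, -123.8, 32.9]
ee_rot: [-180.0, 0.0, 90.4]
force: [0.2, -0.3, 0.4]
gripper_width: 0.1
gripper_force: 0.7
```

>>> {"method": "arm_command", "body": {
  "motion": [
    {"offset": [0,0.0015,0],"spin": -0.009},
    {"offset": [0,0.0015,0],"spin": -0.009},
    {"offset": [0,0.001,0],"spin": -0.006},
    {"offset": [0,0.001,0],"spin": -0.006}
  ]
}}

```text
time_s: 12.02
ee_pos: [540.6, -123.7, 32.9]
ee_rot: [-180.0, 0.0, 92.1]
force: [-2.9, -1.9, 1.9]
gripper_width: 0.5
gripper_force: 1.5
```

>>> {"method": "arm_command", "body": {
  "motion": [
    {"offset": [0,0.001,0],"spin": 0},
    {"offset": [0,0.001,0],"spin": 0},
    {"offset": [0,0.001,0],"spin": 0},
    {"offset": [0,0.001,0],"spin": 0}
  ]
}}

```text
time_s: 12.52
ee_pos: [541.0, -123.7, 32.9]
ee_rot: [-179.5, -0.0, 92.1]
force: [-12.4, -3.2, 8.8]
gripper_width: 0.3
gripper_force: 6.2
```

The plate is hard against the peg. Retreat and check.

>>> {"method": "arm_command", "body": {
  "motion": [
    {"offset": [0,-0.006,0],"spin": 0},
    {"offset": [0,-0.02,0],"spin": 0},
    {"offset": [0,-0.03,-0.03],"spin": 0},
    {"offset": [0,-0.04,-0.04],"spin": 0},
    {"offset": [-0.01,-0.04,-0.04],"spin": 0}
  ]
}}

```text
time_s: 13.15
ee_pos: [409.0, -138.1, 144.1]
ee_rot: [179.9, 0.0, 92.1]
force: [0.8, -1.3, 1.2]
gripper_width: 0.7
gripper_force: 0.0
```

>>> {"method": "arm_command", "body": {
  "motion": [
    {"offset": [-0.05,0,-0.02],"spin": 0},
    {"offset": [-0.05,0,-0.02],"spin": 0},
    {"offset": [-0.05,0,0],"spin": 0},
    {"offset": [0,0,0],"spin": 0}
  ]
}}

```text
time_s: 13.65
ee_pos: [415.8, -291.3, 183.4]
ee_rot: [179.8, 0.1, 91.8]
force: [0.5, 1.4, -0.2]
gripper_width: 0.7
gripper_force: 0.0
```

Run:
```python
from h import *
im,d=env.grab_frame("top")
cv2.imwrite("pics/crop7.png",cv2.resize(im[145:245,260:390],None,fx=6,fy=6,interpolation=cv2.INTER_CUBIC))
s=env.state();print(s["ee_pos"],s["force"])
```

```text
[ 415.10473367 -289.26072952  182.91409854] [-0.34009917  0.8470982  -0.65841073]
```

View pics/crop7.png

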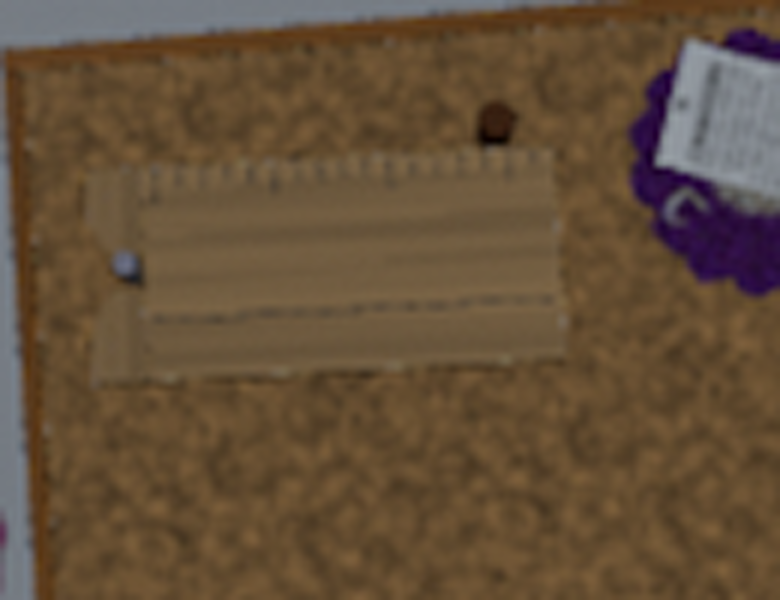

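The ruled edge touches the peg at (495,148). The pin, at (128,268), is in the slot. Corners are (88,172), (97,381), (563,357) and (551,150).

Run:
```python
from h import *
P=lambda u,v:(260+(u-2.5)/6,145+(v-2.5)/6)
q,r=fit([P(88,172),P(97,381),P(563,357),P(551,150)]);report(q,r)
q,r=fit2([P(88,172),P(97,381)],[P(551,150),P(300,163)],[P(563,357),P(300,370)]);report(q,r)
```

```text
c [591.  -48.5] h 92.2 res [ 1.3  1.5 -1.5  2.1 -1.7 -1.9  1.9 -1.7] pin [-82.7   3.4] peg [75.  54.8]
c [591.  -50.3] h 92.2 res [-0.4 -1.3  0.4  1.5 -1.8 -2.   1.8  1.8] pin [-84.4   3.5] peg [73.2 54.8]
```

```bash
python3 -c "
from workcell import env
print(env.job_done())"
```

```text
the job is handed in; nothing more can be done
None
```

I handed the job in: the gauge plate's notch is home on the pin and its ruled edge rests against the peg, the arm never came near the bystanders, and the hand-in returned no verdict.

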